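Pump up the airbrush tank

TASK

Pump up the small white air tank for the airbrush: press its black plunger knob down with the fingertips and let it spring back, again and again, until the green pressure pin has popped fully out, then let go of the knob. Work only by pressing the knob: do not touch the green pin, do not press the red release button, do not lift, tip or shove the tank, and leave everything else on the table where it is.

Things in the scene. Friction and masses are not known exactly. Their poses are not given: they have to be found in the camera images.
- pump: white lying air tank (90 mm thick, 170 mm long along its x) on a dark base plate 200 x 120 x 10 mm, about 2.6 kg, standing loose; can face any way. Origin: centre of the base's underside, z up. On top, at y = 0: plunger barrel (top 118 mm high) and black knob at x = -50 mm, red button at x = +6 mm, brass turret (34 mm wide, top 112 mm high) with the green pin at x = +55 mm
- knob_top (a point): centre of the flat top of the plunger's round black knob (40 mm wide, 14 mm thick), moving with it: 166 mm above the table when up, 136 mm when fully down
- plunger (a joint): how far the plunger is pressed down: 0 = up, 0.030 m = fully down. A spring brings it back up when let go (about 5 N at the top of the stroke, 11 N at the bottom)
- pin (a joint): how far the pin is out: 0 to 0.012 m at the start, 0.034 m = fully out. Ratchet: each full press and return of the plunger lifts it about 6 mm (the first 2 to 8); presses under 23 mm may add nothing; between presses the plunger must come up to under 5 mm. It stays put between strokes; past about 24 mm it snaps to 34 mm by itself. Two to six full strokes; more do nothing
- pin_top (a point): centre of the top of the green pressure pin (10 mm thick): 114 mm above the table (2 mm out of its brass turret) at pin = 0, 148 mm when fully out
- pin_rod: the green pressure pin itself; origin 114 mm below its top, on the pin's axis. To be watched, not touched
- release (a joint): how far the small red release button (16 mm wide) is pressed: 0 = up, 0.004 m = down. To be left alone
- release_top (a point): centre of the top of the red release button, 118 mm above the table
- ink_bottle: squat black ink jar with a red cap, 48 mm wide, 95 mm high, standing near the pump; origin at the centre of its underside
- tea_cup: small white tea cup, 64 mm wide, 55 mm high, standing near the pump; origin at the centre of its underside
- water_glass: clear water glass, 68 mm wide, 85 mm high, standing near the pump; origin at the centre of its underside
- ink_dish: black ink dish, 90 mm wide, 26 mm high, on the left (+y) of the table; origin at the centre of its underside
- phone: black phone lying flat, 150 x 72 x 9 mm, on the right (-y); origin at the centre of its underside
- palette: black divided palette, 130 x 75 x 14 mm, on the right (-y); origin at the centre of its underside
- brush: bamboo brush lying on the table on the left (+y), handle 200 mm long and 8 mm thick along its x; origin at the middle of the handle's underside
There are look-alikes about, which are no part of the job. Leave any blue or purple look-alike of the pump alone.

How it is judged:
On the way, in this order (a step that is already met when the one before it is completed fails the run):
1. the plunger has been pressed down (more than 20 mm) (value of joint plunger above 0.02 m), for 0.05 s.
2. the pressure pin has popped out (more than 31 mm) (value of joint pin above 0.031 m), for 0.2 s.
At the end, for the whole second after the job is handed in: the green pin is out by more than 31 of its 34 mm, the plunger is back up (within 4 mm), the red release button is up, and the tank stands upright and still on the table (value of joint pin above 0.031 m and value of joint plunger below 0.004 m and value of joint release below 0.002 m and angle between pump's own z axis and vertical below 0.05 rad and height (world z) of pump below 0.006 m and linear speed of pump below 0.02 m/s); the robot touches nothing.
It fails at once if the green pin is pushed or pulled by the fingers (more than 1.5 N) (contact force between the fingers and pin_rod above 1.5 N).
It fails at once if the red release button is pressed (more than 2 mm) (value of joint release above 0.002 m).
It fails at once if the tank is lifted more than 8 mm, tipped more than 0.12 rad or shoved more than 40 mm (height (world z) of pump above 0.008 m or angle between pump's own z axis and vertical above 0.12 rad or distance of pump from where it was at the start of the episode above 0.04 m).
It fails at once if another thing on the table is moved more than 20 mm (distance of any of ink_bottle, tea_cup, water_glass, ink_dish, phone, palette, brush from where it was at the start of the episode above 0.02 m).
It also fails if it takes over 48 s, if anything falls off the work surface, if the arm or the gripper's body presses on something with over 40 N, if the wrist force passes 120 N, or if a joint passes its speed limit or range.

ROBOT

A 6-joint arm with a two-finger parallel gripper is mounted at the origin on the work surface. World frame = base frame: x ahead of the robot, y to its left, z up, the work surface at z = 0. Lengths are in m, angles in rad, forces in N, time in s.
With the tool pointing down it reaches from about 0.3 to 0.875 m from the base axis. Payload 6.4 kg.
Tool frame: the origin (TCP) lies on the mounting face of the last link; the fingertips stand 173 mm ahead of it and the grasp point (between the pads) lies 155 mm ahead of it (ctrl.tip_reach is the distance from the TCP to the fingertips, in m); z points along the fingers, y is the line along which they close (so a half turn about z gives the same grasp; the last joint's range is limited). The gripper opens to 85 mm and grips with 20 to 120 N. Pads are 22 mm wide; open, the fingers measure 114 mm over their backs; the gripper's body (76 mm by 85 mm) begins 54 mm behind the grasp point. The pads swing forward as they close: fully open they stand 13 mm farther back than shut.
Start: joints at [-1.386, 0.181, 1.607, -0, 1.354, -0.206], TCP at [0.219, -0.532, 0.405] pointing down, gripper open.
Joint ranges: [-2.99, 2.99], [-0.89, 2.07], [0.3, 2.58], [-1.14, 4.28], [0, 2.63], [-3.12, 3.12]. Speed limits (rad/s): [2.57, 2.57, 3.01, 3.14, 3.14, 3.14].

INTERFACE

Orientations are given as a unit quaternion [w, x, y, z].
In Python, from bench import ctrl gives the robot as it stands.
- The arm moves only by the shell command python3 -m pendant 'ROWS'. ROWS is JSON, a list that holds one entry, the list of rows, each a list of 7 numbers: the opening, from 0 (shut) to 1 (fully open), then the shift along the tool's x, y, z in mm, then the turn, a rotation vector about the tool's x, y, z in rad. A call has 1 to 5 rows; each row is the pose to reach, as a shift and turn from the pose commanded when the call began, along the tool's axes at that moment; what a row does not reach only later rows make up. A row lasts 1/12 s, in which the tool goes at most 41.7 mm and 7.16 degrees, less where a joint would pass 70% of its speed; a pose out of reach is approached as far as the arm can. A call with a gripper value outside its range is refused whole. The fingers move at their own pace and stop on an object; the grip force is fixed at half the most. Time passes only in rows, so rows that repeat a pose let the fingers close. It gives the time, the measured TCP pose, the force, the opening and the grip force at its end, in the units of the state.
- ctrl.get_obs(): the state, without advancing time (a new reading comes with each control period).
- ctrl.camera(name): name is "scene" or "top" or "wrist"; returns the picture (420x560x3 uint8, red, green, blue); there is no depth.
- ctrl.camera_params(name): a dict with "mtx" (3x3 intrinsics, pixels), "world_from_camera" (4x4, takes a point from camera to world coordinates); the wrist camera has in their place "tool_from_camera" (4x4, takes a point from camera to tool coordinates, whose origin is the TCP and whose axes are the flange's). Camera axes: x right, y down, z forward; pixel columns grow to the right and rows downward; lengths in m; the calibration is good to about 2 mm. A picture is of the moment at which its call begins: read the wrist's pose just before it. camera_params takes no time and is no camera call.
- ctrl.hand_in(): hands the job in; it is judged then, once.
Trained networks look in the newest picture that a camera, given by its name, has taken for a name from the list of things; names that differ only in an ending like _2 or _b are one class to them, and where a whole thing is asked for, a point or a joint stands for the part that bears it (a point fixed in the world has none). Each returns a list of dicts, best first, with "confidence" (0 to 1); they miss things now and then, are a little off and sometimes report something else, mostly with a low value. They report only what shows in the picture. A call takes as long as a camera call. They do not tell look-alikes from the thing itself.
- ctrl.boxes_of(camera, name): "point" ([column, row] as shares, 0 to 1, of the picture: columns of its width, rows of its height, amid what is visible of it).
The state is a dict: "time_s": time; "q": joint angles; "dq": joint speeds; "joint_efforts": joint torques, N m; "eef_pos": TCP position; "eef_rot": TCP orientation; "wrist_force": force on the tool from outside, world axes, zero at the start; "torque": the same for the moment, N m; "opening": opening from 0.0 (shut) to 1.0 (fully open); "grasp_force": force on a finger pad.
Only numpy, scipy, OpenCV 4.12 (cv2) and the standard library are available. Lean on these libraries where they do the work, as an engineer would, in place of code of your own. Each camera call takes 0.05 s, during which the arm holds its last target. There are 200 camera calls.

## Working session

There is one attempt and no reset: what is moved stays moved. The work goes in short steps, Python scripts to look and compute and a shell command to move; the robot and the scene stay as the last step left them, time stands still between calls to the robot, and variables do not carry over. Pictures are saved under pics/ and viewed, at most 10 in all, crops included, and the job is handed in when it is done.

```bash
mkdir -p pics
cat > h.py <<'E'
from bench import ctrl
import numpy as np, cv2
from scipy.spatial.transform import Rotation as R
def shot(cam,fn=None):
    im=np.array(ctrl.camera(cam))
    if fn: cv2.imwrite(fn,im[:,:,::-1])
    return im
def ray(cam,px):
    p=ctrl.camera_params(cam);K=np.array(p["mtx"])
    if cam=="wrist":
        o=ctrl.get_obs();q=o["eef_rot"];T=np.eye(4);T[:3,:3]=R.from_quat([q[1],q[2],q[3],q[0]]).as_matrix();T[:3,3]=o["eef_pos"]
        W=T@np.array(p["tool_from_camera"])
    else: W=np.array(p["world_from_camera"])
    d=W[:3,:3]@np.linalg.solve(K,[px[0],px[1],1]);return W[:3,3],d
def at(cam,px,z):
    c,d=ray(cam,px);return c+d*(z-c[2])/d[2]
E
python3 - <<'E'
from h import *
for c in("top","scene"):
    shot(c,f"pics/{c}0.png")
    for n,z in (("knob_top",.166),("pin_top",.12),("release_top",.118),("pump",.06),("ink_bottle",.05),("tea_cup",.03),("water_glass",.04)):
        for b in ctrl.boxes_of(c,n)[:3]:
            p=np.array(b["point"])*[560,420]; print(c,n,round(b["confidence"],2),p.round(),at(c,p,z).round(3))
o=ctrl.get_obs();print(o["eef_pos"],o["eef_rot"],o["time_s"],o["wrist_force"])
E
```

```text
top knob_top 0.7 [402.  85.] [ 0.839 -0.315  0.166]
top knob_top 0.57 [293. 215.] [ 0.503 -0.014  0.166]
top knob_top 0.56 [170. 303.] [0.279 0.317 0.166]
top pin_top 0.66 [292. 216.] [ 0.501 -0.012  0.12 ]
top pump 0.81 [277. 213.] [0.511 0.029 0.06 ]
top pump 0.81 [391. 112.] [ 0.795 -0.309  0.06 ]
top pump 0.69 [196. 307.] [0.252 0.269 0.06 ]
top ink_bottle 0.66 [277. 262.] [0.372 0.034 0.05 ]
top tea_cup 0.94 [289. 167.] [ 0.648 -0.01   0.03 ]
top water_glass 0.59 [445. 176.] [ 0.605 -0.463  0.04 ]
top water_glass 0.55 [221. 187.] [0.595 0.192 0.04 ]
scene knob_top 0.62 [292. 132.] [ 0.275 -0.217  0.166]
scene knob_top 0.62 [426. 234.] [0.284 0.33  0.166]
scene knob_top 0.44 [277. 200.] [0.51  0.005 0.166]
scene pin_top 0.57 [278. 202.] [ 0.483 -0.022  0.12 ]
scene pump 0.95 [137. 213.] [ 0.81  -0.283  0.06 ]
scene pump 0.86 [291. 150.] [ 0.249 -0.248  0.06 ]
scene pump 0.83 [280. 239.] [0.532 0.05  0.06 ]
scene tea_cup 0.75 [236. 255.] [0.652 0.003 0.03 ]
scene water_glass 0.72 [296. 287.] [0.59  0.192 0.04 ]
[ 0.21904359 -0.53164783  0.40468238] [-1.41293611e-06  9.80969596e-01  1.94161409e-01 -4.94117334e-06] 0.8 [ 0.873065   -0.71831455 -0.14370004]
```

View pics/top0.png

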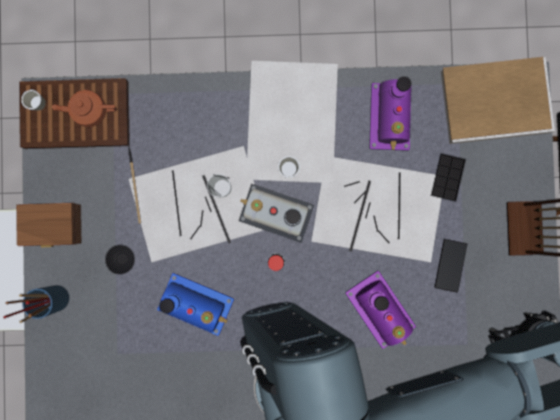

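View pics/scene0.png

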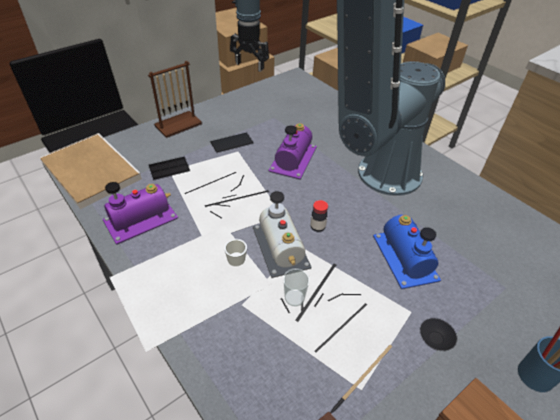

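Candidates in the top picture: white pump with its knob at (292,216), purple ones at (402,85) and (381,303), and a blue one at (168,305). The white one in the middle matches the description. I'll check it in a crop and triangulate its knob.

Run:
```python
from h import *
im=cv2.imread("pics/top0.png");sc=cv2.imread("pics/scene0.png")
a=cv2.resize(im[165:265,210:320],None,fx=5,fy=5,interpolation=cv2.INTER_CUBIC)[:500]
b=cv2.resize(sc[180:280,240:290],None,fx=5,fy=5,interpolation=cv2.INTER_CUBIC)
cv2.imwrite("pics/crop.png",np.hstack([a,b]))
for px,z in(((292,216),.166),((274,211),.118),((257,206),.112)): print(at("top",px,z).round(4))
for px,z in(((277.5,198),.166),((282,224),.118),((288,236),.112)): print("s",at("scene",px,z).round(4))
```

```text
[ 0.4994 -0.0122  0.166 ]
[0.5161 0.036  0.118 ]
[0.5315 0.0826 0.112 ]
s [5.049e-01 3.000e-04 1.660e-01]
s [0.5264 0.0496 0.118 ]
s [0.5373 0.0894 0.112 ]
```

View pics/crop.png

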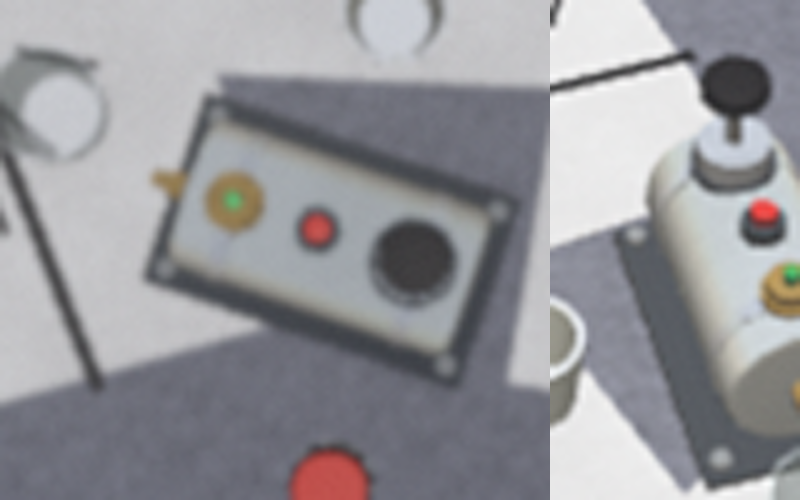

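The crop confirms the white tank: knob at about (292.6,216.6) in the top picture, red button at (273.4,211) and green pin at (256.6,205). I'll shut the fingers and fly over it at the current height.

```bash
python3 -m pendant '[[[0,30,-25,0,0,0,0],[0,60,-50,0,0,0,0],[0,90,-75,0,0,0,0],[0,120,-100,0,0,0,0],[0,150,-125,0,0,0,0]]]'; python3 -m pendant '[[[0,30,-25,0,0,0,0],[0,60,-50,0,0,0,0],[0,90,-75,0,0,0,0],[0,120,-100,0,0,0,0],[0,150,-125,0,0,0,0]]]'; python3 -m pendant '[[[0,30,-25,0,0,0,0],[0,60,-50,0,0,0,0],[0,90,-75,0,0,0,0],[0,110,-90,0,0,0,0],[0,110,-90,0,0,0,0]]]'
python3 - <<'E'
from h import *
o=ctrl.get_obs();print(o["eef_pos"],o["eef_rot"],o["opening"],o["time_s"])
shot("wrist","pics/w1.png")
for n,z in (("knob_top",.166),("pin_top",.12),("release_top",.118)):
    for b in ctrl.boxes_of("wrist",n)[:3]:
        p=np.array(b["point"])*[560,420]; print(n,round(b["confidence"],2),p.round(),at("wrist",p,z).round(4))
E
```

```text
time_s: 1.22
eef_pos: [0.3105, -0.3573, 0.4047]
eef_rot: [0.0, 0.981, 0.194, 0.0]
wrist_force: [1.0, -1.0, -0.0]
opening: 0.299
grasp_force: 0.0
time_s: 1.63
eef_pos: [0.4016, -0.1844, 0.4051]
eef_rot: [0.0, 0.981, 0.194, 0.0]
wrist_force: [0.9, -1.1, -1.2]
opening: 0.005
grasp_force: 0.0
time_s: 2.05
eef_pos: [0.4699, -0.0574, 0.405]
eef_rot: [-0.0, 0.981, 0.196, 0.001]
wrist_force: [0.8, -0.6, 0.4]
opening: -0.001
grasp_force: 0.0
[ 0.46993243 -0.05744693  0.40496337] [-4.96166219e-04  9.80509400e-01  1.96469906e-01  8.03581299e-04] -0.000659955709213717 2.05
knob_top 0.94 [237. 162.] [ 0.4996 -0.0161  0.166 ]
knob_top 0.63 [135.  50.] [0.5382 0.0604 0.166 ]
pin_top 0.52 [135.  53.] [0.5348 0.0786 0.12  ]
release_top 0.72 [187. 100.] [0.5182 0.0351 0.118 ]
```

View pics/w1.png

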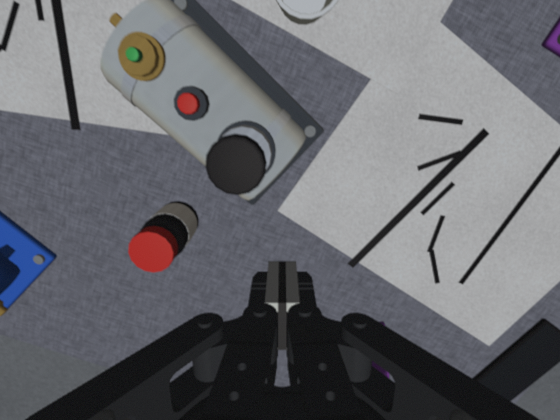

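The wrist view shows the knob at (236,164), the red button at (187,103) and the pin at (134,54). Their spacing agrees with the given sizes, and the knob comes out at about (0.499, -0.0165). I'll move over it and come down to just above the top.

```bash
python3 -m pendant '[[[0,20,-13,0,0,0,0],[0,42,-26,0,0,0,0],[0,42,-26,25,0,0,0],[0,42,-26,50,0,0,0],[0,42,-26,50,0,0,0]]]'
python3 - <<'E'
from h import *
o=ctrl.get_obs();print(o["eef_pos"],o["wrist_force"],ctrl.tip_reach, o["eef_pos"][2]-ctrl.tip_reach)
a=shot("wrist");
for b in ctrl.boxes_of("wrist","knob_top")[:2]:
    p=np.array(b["point"])*[560,420]; print(p,b["confidence"],at("wrist",p,.166))
t=shot("scene")[140:270,200:360];t=cv2.resize(t,(400,325),interpolation=2)
cv2.imwrite("pics/c2.png",np.hstack([cv2.resize(a,(400,325)),t])[:,:,::-1])
E
```

```text
time_s: 2.67
eef_pos: [0.4957, -0.0217, 0.3502]
eef_rot: [-0.002, 0.981, 0.193, -0.004]
wrist_force: [-2.2, -0.0, -1.0]
opening: 0.002
grasp_force: 0.0
[ 0.49565566 -0.02168477  0.35022015] [-2.2048537  -0.02358451 -0.9564764 ] 0.1734 0.1768201512520644
[262.584 241.794] 0.74 [ 0.50424571 -0.00757998  0.166     ]
[228.312 140.994] 0.51 [0.54703683 0.02648692 0.166     ]
```

View pics/c2.png

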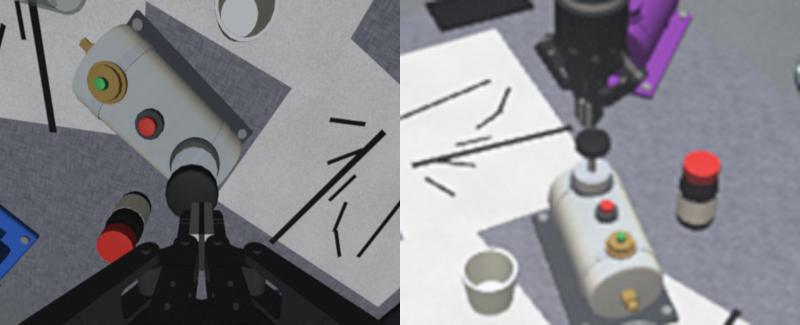

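The fingertips at (281,262) stand over the knob, a few mm off its centre of about (268,252). I'll correct that before pressing.

Run:
```python
from h import *
o=ctrl.get_obs();q=o["eef_rot"];M=R.from_quat([q[1],q[2],q[3],q[0]]).as_matrix()
print(o["eef_pos"],M.round(3).tolist(), (o["eef_pos"]+M[:,2]*.1734).round(4))
p=at("wrist",(268,252),.166);print(p)
for t in (p,np.array([.499,-.0165,.166])): print(M.T@(t-o["eef_pos"]))
```

```text
[ 0.49762577 -0.02212234  0.35557163] [[0.925, 0.379, 0.0], [0.379, -0.925, -0.0], [0.0, 0.0, -1.0]] [ 0.4977 -0.0222  0.1822]
[ 0.50025077 -0.01276741  0.166     ]
[ 0.00592643 -0.00772854  0.18957045]
[ 0.00335314 -0.00474947  0.18957083]
```

```bash
python3 -m pendant '[[[0,5,-6,0,0,0,0],[0,5,-6,12,0,0,0],[0,5,-6,20,0,0,0],[0,5,-6,28,0,0,0],[0,5,-6,34,0,0,0]]]'; python3 -m pendant '[[[0,0,0,4,0,0,0],[0,0,0,7,0,0,0],[0,0,0,10,0,0,0],[0,0,0,10,0,0,0]]]'
python3 - <<'E'
from h import *
o=ctrl.get_obs();print(o["eef_pos"],o["wrist_force"],o["torque"],o["eef_pos"][2]-.1734)
a=shot("scene","pics/s3.png")
cv2.imwrite("pics/c3.png",cv2.resize(a[140:270,200:360],(640,520),interpolation=2)[:,:,::-1])
E
```

```text
time_s: 3.23
eef_pos: [0.5009, -0.0137, 0.3223]
eef_rot: [0.001, 0.981, 0.194, 0.002]
wrist_force: [-0.6, 0.6, 9.1]
opening: 0.003
grasp_force: 4.4
time_s: 3.57
eef_pos: [0.501, -0.0137, 0.3128]
eef_rot: [0.001, 0.981, 0.194, 0.002]
wrist_force: [-2.1, 1.1, 11.5]
opening: -0.003
grasp_force: 5.7
[ 0.50098498 -0.01372588  0.31279609] [-2.05228049  1.12126543 11.53468793] [ 0.19627606  0.28766299 -0.01139204] 0.13939609191482
```

View pics/c3.png

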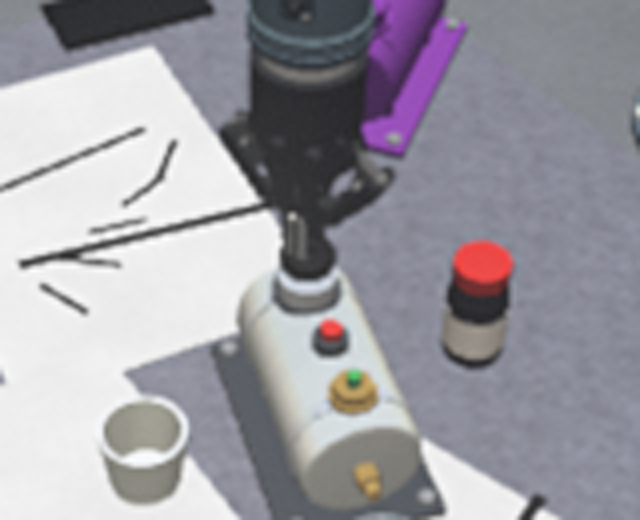

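The knob is pressed nearly to the bottom at 11.5 N, with the tips central on it at (300,255). The pin at (353,378) is just starting to rise. Next come the repeated strokes.

```bash
python3 -m pendant '[[[0,0,0,1,0,0,0],[0,0,0,-10,0,0,0],[0,0,0,-22,0,0,0],[0,0,0,-33,0,0,0],[0,0,0,-33,0,0,0]]]'
python3 -m pendant '[[[0,0,0,10,0,0,0],[0,0,0,18,0,0,0],[0,0,0,26,0,0,0],[0,0,0,34,0,0,0],[0,0,0,34,0,0,0]]]'
python3 -m pendant '[[[0,0,0,0,0,0,0],[0,0,0,-10,0,0,0],[0,0,0,-22,0,0,0],[0,0,0,-34,0,0,0],[0,0,0,-34,0,0,0]]]'
python3 -m pendant '[[[0,0,0,10,0,0,0],[0,0,0,18,0,0,0],[0,0,0,26,0,0,0],[0,0,0,34,0,0,0],[0,0,0,34,0,0,0]]]'
python3 -m pendant '[[[0,0,0,0,0,0,0],[0,0,0,-10,0,0,0],[0,0,0,-22,0,0,0],[0,0,0,-34,0,0,0],[0,0,0,-34,0,0,0]]]'
python3 - <<'E'
from h import *
a=shot("scene","pics/s4.png");w=shot("wrist")
cv2.imwrite("pics/c4.png",np.hstack([cv2.resize(a[140:270,200:360],(400,325),interpolation=2),cv2.resize(w,(400,325))])[:,:,::-1])
E
```

```text
time_s: 4.03
eef_pos: [0.5009, -0.0138, 0.3466]
eef_rot: [0.001, 0.981, 0.194, 0.002]
wrist_force: [0.2, 0.7, 0.2]
opening: 0.002
grasp_force: 0.0
time_s: 4.45
eef_pos: [0.5012, -0.014, 0.3098]
eef_rot: [0.001, 0.981, 0.194, 0.002]
wrist_force: [4.7, 0.1, 11.7]
opening: 0.001
grasp_force: 5.8
time_s: 4.87
eef_pos: [0.5004, -0.0138, 0.3443]
eef_rot: [0.0, 0.981, 0.194, 0.001]
wrist_force: [1.2, 0.1, -0.5]
opening: -0.002
grasp_force: 0.0
time_s: 5.28
eef_pos: [0.5006, -0.0138, 0.3095]
eef_rot: [0.0, 0.981, 0.194, 0.001]
wrist_force: [1.4, -0.3, 12.3]
opening: -0.005
grasp_force: 5.9
time_s: 5.7
eef_pos: [0.5001, -0.0137, 0.3435]
eef_rot: [0.0, 0.981, 0.194, 0.0]
wrist_force: [0.8, -1.0, 0.1]
opening: -0.003
grasp_force: 0.0
```

View pics/c4.png

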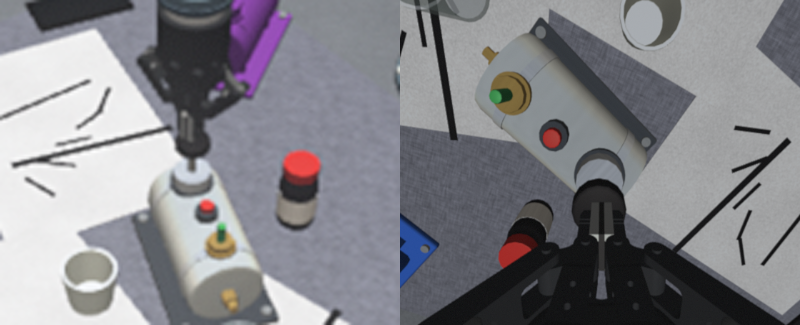

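The green pin now stands at (221,232), visibly out but perhaps not fully. The tank hasn't moved. I'll do three more strokes (extra ones do no harm) and then lift clear.

```bash
for i in 1; do :; done
python3 -m pendant '[[[0,0,0,10,0,0,0],[0,0,0,18,0,0,0],[0,0,0,26,0,0,0],[0,0,0,34,0,0,0],[0,0,0,34,0,0,0]]]'
python3 -m pendant '[[[0,0,0,0,0,0,0],[0,0,0,-10,0,0,0],[0,0,0,-22,0,0,0],[0,0,0,-34,0,0,0],[0,0,0,-34,0,0,0]]]'
python3 -m pendant '[[[0,0,0,10,0,0,0],[0,0,0,18,0,0,0],[0,0,0,26,0,0,0],[0,0,0,34,0,0,0],[0,0,0,34,0,0,0]]]'
python3 -m pendant '[[[0,0,0,0,0,0,0],[0,0,0,-10,0,0,0],[0,0,0,-22,0,0,0],[0,0,0,-34,0,0,0],[0,0,0,-34,0,0,0]]]'
python3 -m pendant '[[[0,0,0,10,0,0,0],[0,0,0,18,0,0,0],[0,0,0,26,0,0,0],[0,0,0,34,0,0,0],[0,0,0,34,0,0,0]]]'
python3 -m pendant '[[[0,0,0,0,0,0,0],[0,0,0,-15,0,0,0],[0,0,0,-30,0,0,0],[0,0,0,-50,0,0,0],[0,0,0,-80,0,0,0]]]'
python3 -m pendant '[[[0,0,0,0,0,0,0],[0,0,0,0,0,0,0],[0,0,0,0,0,0,0]]]'
python3 - <<'E'
from h import *
a=shot("scene","pics/s5.png");w=shot("wrist")
cv2.imwrite("pics/c5.png",np.hstack([cv2.resize(a[140:270,200:360],(400,325),interpolation=2),cv2.resize(w,(400,325))])[:,:,::-1])
# pin height: top of green in scene along the vertical through the turret
P=ctrl.camera_params("scene");K=np.array(P["mtx"]);C=np.linalg.inv(np.array(P["world_from_camera"]))
def pr(p): v=K@(C@[*p,1])[:3]; return v[:2]/v[2]
for z in (.112,.136,.148): print(z,pr((.5355,.082,z)).round(1))
for f in (4,5):
    im=cv2.imread(f"pics/s{f}.png").astype(int); g=(im[:,:,1]-im[:,:,2]>40)&(im[:,:,1]-im[:,:,0]>30); g[:, :260]=0;g[:,310:]=0;g[:200]=0;g[250:]=0
    y,x=np.nonzero(g);print(f,y.min(),y.max(),x.mean())
E
```

```text
time_s: 6.22
eef_pos: [0.4997, -0.0135, 0.3094]
eef_rot: [-0.0, 0.981, 0.194, -0.001]
wrist_force: [-4.0, 0.6, 15.7]
opening: 0.001
grasp_force: 8.1
time_s: 6.63
eef_pos: [0.5001, -0.0136, 0.3438]
eef_rot: [0.0, 0.981, 0.194, 0.0]
wrist_force: [0.4, -1.0, -0.7]
opening: -0.0
grasp_force: 0.0
time_s: 7.05
eef_pos: [0.5005, -0.0138, 0.3094]
eef_rot: [0.0, 0.981, 0.194, 0.001]
wrist_force: [0.6, 0.4, 13.3]
opening: 0.003
grasp_force: 7.0
time_s: 7.47
eef_pos: [0.5001, -0.0137, 0.3434]
eef_rot: [0.0, 0.981, 0.194, 0.0]
wrist_force: [-0.0, -0.7, -1.1]
opening: -0.001
grasp_force: 0.0
time_s: 7.88
eef_pos: [0.5004, -0.0137, 0.3094]
eef_rot: [0.0, 0.981, 0.194, 0.001]
wrist_force: [0.6, -0.1, 16.4]
opening: 0.002
grasp_force: 8.5
time_s: 8.3
eef_pos: [0.4983, -0.0133, 0.3847]
eef_rot: [-0.002, 0.981, 0.194, -0.004]
wrist_force: [0.4, -0.9, -0.2]
opening: -0.002
grasp_force: 0.0
time_s: 8.55
eef_pos: [0.4991, -0.0134, 0.3866]
eef_rot: [-0.001, 0.981, 0.194, -0.002]
wrist_force: [-0.5, -0.6, -0.3]
opening: -0.0
grasp_force: 0.0
0.112 [286.8 234.1]
0.136 [287.1 228. ]
0.148 [287.3 224.9]
4 229 231 288.125
5 226 228 288.5
```

View pics/c5.png

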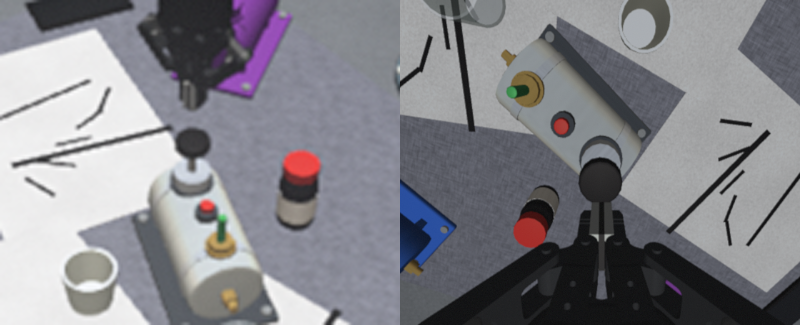

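The pin top now shows at row 226, about 12 mm higher than before, which fits fully out. The knob is up and free, the red button is untouched, and the gripper is about 47 mm clear. I'm handing in.

```bash
python3 -c "
from bench import ctrl
print(ctrl.hand_in())"
```

```text
the job is handed in; nothing more can be done
None
```

I pumped the white tank with six full strokes. In the last camera picture the green pin looks fully out, the knob is up and clear of the gripper, and the red button and the tank are as they were. The job is handed in, but it returned no verdict.

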